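# Pin the printing-block carriage into register

## Robot

A 7-joint arm with a two-finger parallel gripper is mounted at the origin on the work surface. World frame = base frame: x ahead of the robot, y to its left, z up, the work surface at z = 0. Lengths are in mm, angles in degrees, forces in N, time in s.
With the tool pointing down it reaches from about 350 to 900 mm from the base axis. Payload 19.9 kg.
Tool frame: the origin (TCP) lies at the centre of the arm's flange, where the gripper is bolted on; the fingertips stand 199 mm ahead of it and the grasp point (between the pads) lies 180 mm ahead of it (arm.tip_extent is the distance from the TCP to the fingertips, in mm); x points along the fingers, y is the direction in which the jaws open and shut, and the axes are right-handed (so a half turn about x gives the same grasp; the last joint's range is limited). The gripper opens to 94 mm and grips with 3 to 60 N. Pads are 16 mm wide; open, the fingers measure 119 mm over their backs; the gripper's body (75 mm by 177 mm) begins 78 mm behind the grasp point.
Start: joints at [66.148, 23.915, -0.59, 92.452, 0.269, 63.638, -3.037], TCP at [228.809, -581.606, 404.625] pointing down, gripper open.
Joint ranges: [-161.28, 161.28], [-22.2, 115.67], [-73.04, 71.86], [3.21, 147.25], [-68.34, 248.33], [10.77, 114.83], [-161.83, 161.83]. Speed limits (degrees/s): [108.29, 108.29, 136.94, 136.94, 172.46, 172.46, 172.46].

## Interface

Orientations are given as a 3x3 rotation matrix whose columns are the frame's x, y, z axes.
In Python, from workcell import arm gives the robot as it stands. Calls block until the motion is done:
- arm.move_ptp(position, orientation): joint-space move of the TCP to a pose.
- arm.move_straight(position, rotation=None, max_speed=150, force_limit=None): straight line of the TCP; rotation=None keeps the orientation; max_speed is the mean speed in mm/s. With force_limit (N) it stops when the force on the tool has changed by that much, and returns True; else False.
- arm.movej(angles): joint-space move.
- arm.grip(opening): finger opening in mm; the grip force is fixed at half the most; returns when the fingers have stopped.
- arm.pause(seconds).
- arm.ik(position, orientation): joint angles nearest the present ones, or None.
- arm.state(): the state.
- arm.capture(name): name is "scene" or "side" or "wrist"; returns a dict with "pixels" (420x560x3 uint8, blue, green, red), "z_map" (420x560 float32, mm along the optical axis (not along the pixel's ray), 0 where there is no reading), "camera_matrix" (3x3 intrinsics, pixels), "xyz" and "attitude" of the camera in the world; the wrist camera has in their place "T_tool_cam" (4x4, takes a point from camera to tool coordinates, whose origin is the TCP and whose axes are the tool frame's). Camera axes: x right, y down, z forward; pixel columns grow to the right and rows downward; lengths in mm; the calibration is good to about 2 mm. The wrist camera is an equidistant fisheye: a pixel r from the principal point sees the ray r / f radians off the axis. A picture is of the moment at which its call begins: read the wrist's pose just before it.
A pose or a line that the arm cannot do raises arm.PlanningError and nothing moves.
- arm.job_done(): hands the job in, once; it reports no verdict.
The state is a dict: "time": time; "joints": joint angles; "dq": joint speeds; "joint_efforts": joint torques, N m; "eef_pos": TCP position; "eef_rot": TCP orientation; "wrist_force": force on the tool from outside, world axes, zero at the start; "wrist_torque": the same for the moment, N m; "width": finger opening in mm.
Only numpy, scipy, OpenCV 4.12 (cv2) and the standard library are available. Lean on these libraries where they do the work, as an engineer would, in place of code of your own. Each camera call takes 0.05 s, during which the arm holds its last target.

## Task

The sliding carriage that carries the wooden printing block has stopped a little short of its register hole. Take the tapered steel register pin with the straight wooden grip from the rack and drive it down through the carriage hole and the rail hole beneath until its collar sits flush on the carriage, so that the pin pulls the carriage into line, then let go. Let the pin do the pulling: do not push the carriage with the gripper, and leave the dauber and the other things on the table where they are.

Things in the scene. Friction and masses are not known exactly. Their poses are not given: they have to be found in the camera images.
- pin: loose upright register pin, 0.25 to 0.4 kg, 135 mm long, origin at its lower tip, z up its axis. Steel shank 70 mm long: 10 mm diameter at the tip, widening evenly to 33 mm at 46 mm above the tip, then straight to the collar. Steel collar 50 mm diameter, 70 to 78 mm above the tip. Above it a straight round wooden grip, 34 mm diameter, 57 mm tall. Starts in one of the two rack holes
- pin_grip (a point): point on the pin's axis in the middle of its wooden grip, 108 mm above the tip, 38 mm above the collar's underside
- pin_shoulder (a point): point on the pin's axis at the underside of its collar, 70 mm above the tip
- rack: fixed light wooden rack block, 90 mm (x) by 220 mm (y) by 80 mm tall, origin under its centre. Two 40 mm upright through holes at its y = +55 and -55 mm; pin and dauber stand in them with their collars on the rack's top
- rail: fixed aluminium register rail on the table, a bar 90 mm (x) by 260 mm (y) by 65 mm tall, origin under its centre, y along its length
- register_hole (a point): centre of the mouth of the 35 mm upright round through hole in the rail, in the rail's top face 65 mm above the table and 12.5 mm below the carriage plate's top. The carriage plate lies over it, so only part of it is seen through the carriage hole
- carriage: steel plate 90 (x) by 150 (y) by 12 mm on the rail, top 77.5 mm above the table; slides along the rail's y only, up to 14 mm from in line. Stiff: about 6 N moves it; it stays where left. Origin at table level under its hole. On its +x side it carries a dark wooden printing block, 115 by 170 mm, 39 mm tall, 59 mm and more from the hole's axis, its grip bar (103 mm from the axis) up to 65 mm
- carriage_hole (a point): centre of the mouth of the 35 mm upright round through hole in the carriage plate, in its top face 77.5 mm above the table. At the start it lies 6 to 11 mm out of line with the rail hole along the rail's y; in line it is straight above the rail hole
- dauber: wooden dauber with a round ball head (54 mm diameter, ball centre 116 mm above its foot), standing in the other rack hole with its 50 mm collar on the rack's top; shank straight, 30 mm diameter. Origin at the foot of the shank. Leave alone
- spare_block: loose spare dark wooden printing block, 100 by 120 by 45 mm with a grip bar up to 73 mm, origin under its centre. Leave alone
- tray: loose empty grey tray, 160 by 110 by 40 mm, origin under its centre. Leave alone
- mallet: loose wooden mallet lying along its x, about 250 mm long, head 60 by 110 by 60 mm at +100 mm, origin on the table level. Leave alone

How it is judged (in metres and radians):
At the end, for the whole second after the job is handed in: The pin is released, at rest, upright within 4 degrees, its collar within 3 mm of the carriage's top, its axis within 4 mm of the carriage hole's centre, its tip within 6 mm of the rail hole's axis; the carriage hole is within 3.5 mm of straight above the rail hole (z of pin_shoulder in the frame of carriage_hole below 0.003 m and horizontal distance between pin_shoulder and carriage_hole below 0.004 m and horizontal distance between pin and register_hole below 0.006 m and angle between pin's own z axis and vertical below 0.07 rad and horizontal distance between carriage_hole and register_hole below 0.0035 m and linear speed of pin below 0.02 m/s); the robot touches nothing.
It fails at once if the robot itself pushes the carriage (over 6 N) (contact force between any of the fingers, the arm and carriage above 6 N).
It fails at once if the dauber is taken from its hole or knocked (moved over 30 mm) (distance of dauber from where it was at the start of the episode above 0.03 m).
It fails at once if the spare block, the tray or the mallet is moved by more than 30 mm (distance of any of spare_block, tray, mallet from where it was at the start of the episode above 0.03 m).
It also fails if it takes over 38 s, if anything falls off the work surface, if the arm or the gripper's body presses on something with over 40 N, if the wrist force passes 120 N, or if a joint passes its speed limit or range.

## Working session

There is one attempt and no reset: what is moved stays moved. The work goes in short steps, each a Python script; the robot and the scene stay as the last script left them, time stands still between calls to the robot, and variables do not carry over. Pictures are saved under pics/ and viewed, and the job is handed in when it is done.

```bash
ls; mkdir -p pics; python3 - <<'E'
from workcell import arm
import cv2,numpy as np,pickle
s=arm.state(); print(s['time'],s['eef_pos'],s['eef_rot'],s['wrist_force'],s['width'])
for n in ['scene','side','wrist']:
    st=arm.state(); c=arm.capture(n); cv2.imwrite(f'pics/{n}0.png',c['pixels']); c['st']=st
    pickle.dump(c,open(f'{n}0.pkl','wb'))
    print(n,{k:v for k,v in c.items() if k not in('pixels','z_map','st')})
E
```

```text
pics
0.0 [ 228.77080826 -581.48462195  404.03671988] [[-5.20126195e-04  3.66130619e-01 -9.30563324e-01]
 [ 1.08470572e-03 -9.30562696e-01 -3.66130978e-01]
 [-9.99999276e-01 -1.19982167e-03  8.68660569e-05]] [-0.00069303  0.29863846  0.47855075] 94.1478004226073
scene {'camera_matrix': array([[423.18391977,   0.        , 281.26572763],
       [  0.        , 423.18391977, 210.64308851],
       [  0.        ,   0.        ,   1.        ]]), 'xyz': array([1109.2730249 ,  825.30878021,  890.54621388]), 'attitude': array([[-0.86581671,  0.30491419, -0.39672252],
       [ 0.50001324,  0.55681972, -0.66327865],
       [ 0.01865985, -0.77264425, -0.63456495]])}
side {'camera_matrix': array([[394.39504675,   0.        , 273.92939444],
       [  0.        , 394.39504675, 208.1660712 ],
       [  0.        ,   0.        ,   1.        ]]), 'xyz': array([  90.18013968,  595.81316154, 1021.14168565]), 'attitude': array([[-7.38305463e-01, -5.20500008e-01,  4.28934476e-01],
       [-6.74466127e-01,  5.69107659e-01, -4.70331709e-01],
       [ 6.97763093e-04, -6.36550245e-01, -7.71234918e-01]])}
wrist {'camera_matrix': array([[325.1922621 ,   0.        , 279.69396757],
       [  0.        , 325.1922621 , 208.18824754],
       [  0.        ,   0.        ,   1.        ]]), 'T_tool_cam': array([[ 6.86529641e-04, -2.83884141e-01,  9.58858344e-01,
         1.92303436e+01],
       [ 9.99999762e-01,  1.35225348e-04, -6.75950885e-04,
         1.26795906e+00],
       [ 6.22297834e-05,  9.58858580e-01,  2.83884166e-01,
        -8.24161717e+01],
       [ 0.00000000e+00,  0.00000000e+00,  0.00000000e+00,
         1.00000000e+00]])}
```

View pics/scene0.png

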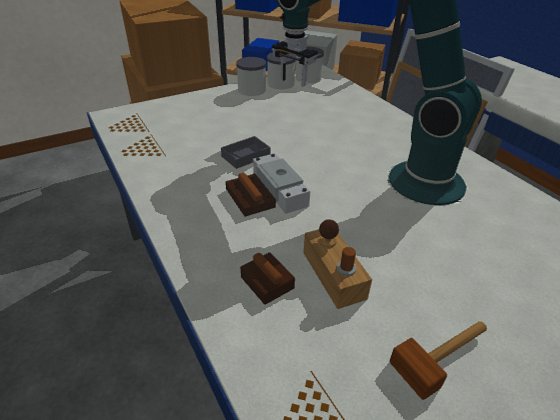

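View pics/side0.png

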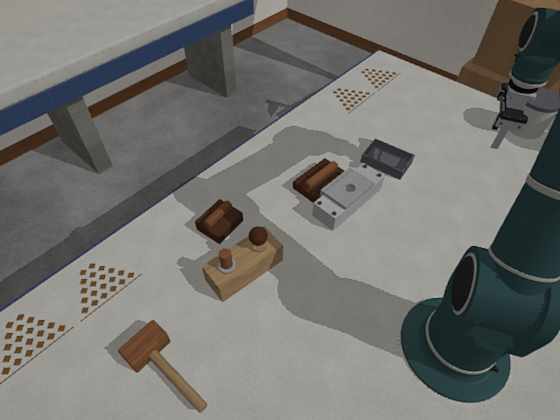

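View pics/wrist0.png

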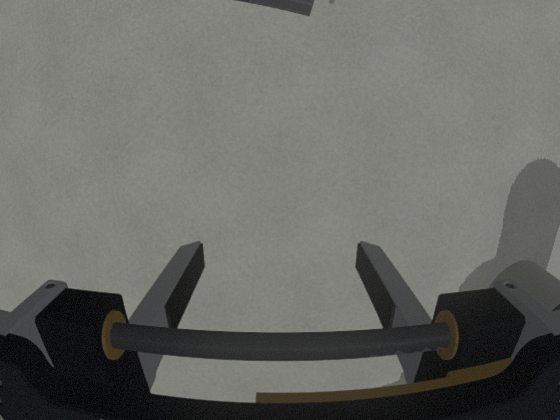

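The scene view shows the pin's straight grip at (347,258), the dauber's ball at (329,229) and the carriage hole at about (281,171). In the side view they are at (226,258), (258,236) and (350,187). Next I'll enlarge these areas and measure.

```bash
cat > h.py <<'E'
import numpy as np,cv2,pickle
def ray(c,u,v):
    K=c['camera_matrix']; d=np.array([(u-K[0,2])/K[0,0],(v-K[1,2])/K[1,1],1.]); return c['xyz'],c['attitude']@d
def onz(c,u,v,z):
    o,d=ray(c,u,v); return o+d*(z-o[2])/d[2]
def cloud(c):
    K=c['camera_matrix']; v,u=np.mgrid[:420,:560]; z=c['z_map'].astype(float)
    P=np.stack([(u-K[0,2])/K[0,0]*z,(v-K[1,2])/K[1,1]*z,z],-1); return P@c['attitude'].T+c['xyz']
E
python3 - <<'E'
from h import *
for n,(hu,hv),(pu,pv) in [('scene',(281,175),(347,262)),('side',(350,190),(230,260))]:
    c=pickle.load(open(n+'0.pkl','rb')); P=cloud(c); im=c['pixels']
    for k,(a,b) in {'h':(hu,hv),'p':(pu,pv)}.items():
        cr=im[b-45:b+45,a-60:a+60]; cv2.imwrite(f'pics/{n}_{k}.png',cv2.resize(cr,None,fx=6,fy=6,interpolation=cv2.INTER_CUBIC))
    print(n,'hole guess',onz(c,hu,hv-4 if n=='scene' else hv-3,77.5))
    # wooden grip of pin: cloud points above z=90 and red-brown near
    m=(P[...,2]>95)&(P[...,2]<190)&(c['z_map']>0)&(P[...,0]>300)&(P[...,0]<900)&(abs(P[...,1])<400)
    nl,lab,st,ce=cv2.connectedComponentsWithStats(m.astype(np.uint8))
    for i in range(1,nl):
        if st[i,4]>30:
            q=P[lab==i]; print(n,st[i],q.mean(0).round(1),q.min(0).round(1),q.max(0).round(1))
            t=q[q[:,2]>q[:,2].max()-3]; print('  top',t.mean(0).round(1),len(t))
E
```

```text
scene hole guess [ 495.0122878  -209.81179623   77.5       ]
scene [319 219  20  21 312] [564.8 164.7 136.5] [538.2 135.2  95.4] [584.5 181.6 153.2]
  top [558.1 156.6 151.6] 20
scene [341 247  15  23 279] [578.7 269.5 127.7] [556.2 246.2  95. ] [591.7 281.5 146.8]
  top [572.7 265.8 144.9] 44
side hole guess [ 492.8484654  -212.13014194   77.5       ]
side [248 227  19  19 292] [548.1 161.8 139.3] [527.8 132.2 110.5] [577.8 181.4 153.9]
  top [553.4 154.7 152.2] 12
side [218 249  14  20 221] [565.8 267.5 130.8] [554.1 248.5  96.8] [587.8 280.8 148.7]
  top [572.1 257.7 146.8] 8
```

View pics/scene_h.png

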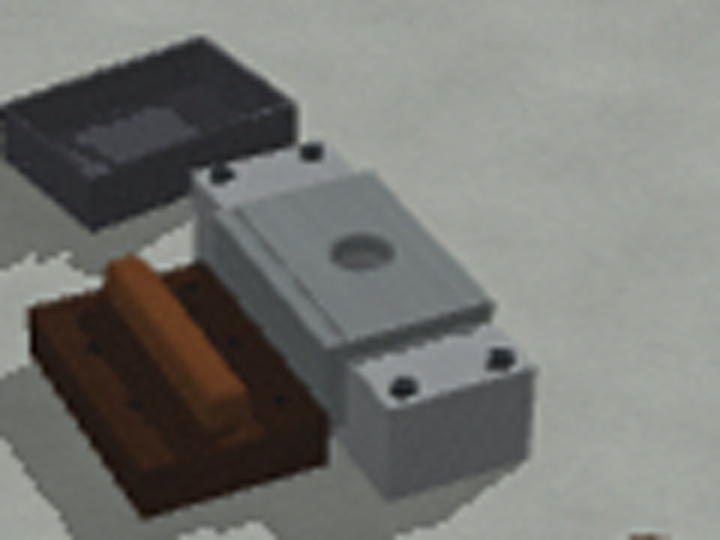

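View pics/side_h.png

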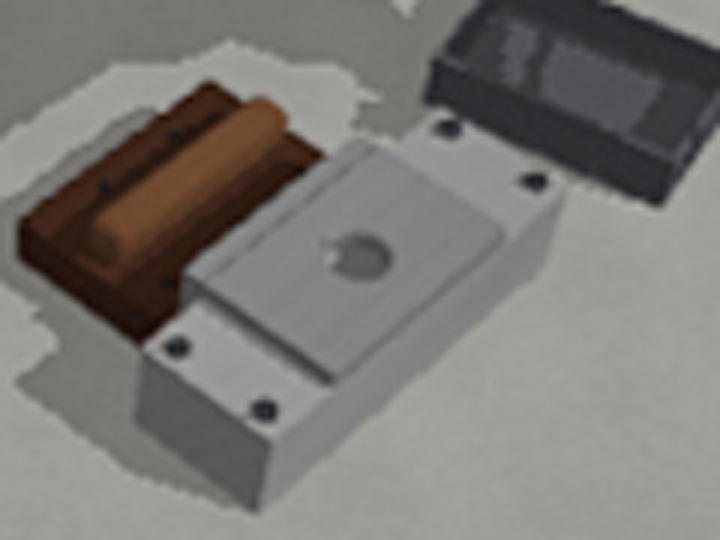

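View pics/side_p.png

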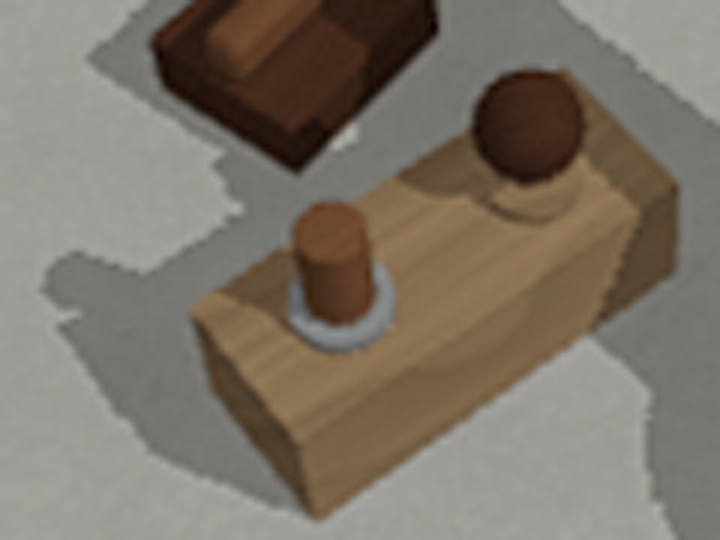

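View pics/scene_p.png

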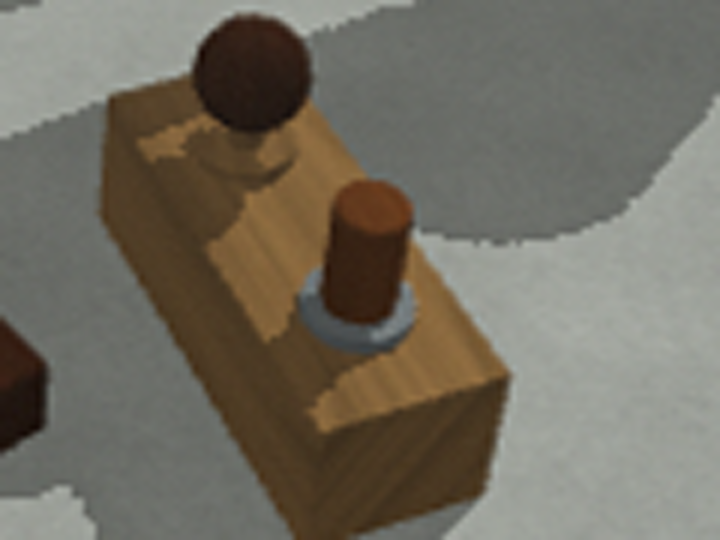

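The enlarged views show the pin in the rack's +y-side hole and the carriage off-centre on the rail. The grip's top centre is at scene (348.5,251.0) and side (224.5,252.5). The hole's centre is at scene (280.8,171.5) and side (349.2,187.3). Next I'll triangulate these and get the rail's and rack's corners.

```bash
python3 - <<'E'
from h import *
c1=pickle.load(open('scene0.pkl','rb'));c2=pickle.load(open('side0.pkl','rb'))
def tri(a,b):
    A=np.zeros((3,3));r=np.zeros(3);L=[]
    for c,p in((c1,a),(c2,b)):
        o,d=ray(c,*p);d=d/np.linalg.norm(d);M=np.eye(3)-np.outer(d,d);A+=M;r+=M@o;L.append((o,M))
    x=np.linalg.solve(A,r);return x.round(1),[round(np.linalg.norm(M@(x-o)),1) for o,M in L]
def S(x,y,o):return (x/6-.4+o[0],y/6-.4+o[1])
sh=(221,130);dh=(290,145)
print('pintop',tri((348.5,251),(224.5,252.5)),onz(c1,348.5,251,145),onz(c2,224.5,252.5,145))
print('hole',tri((280.8,171.5),(349.2,187.3)),onz(c1,280.8,171.5,77.5),onz(c2,349.2,187.3,77.5))
# rail bolts
for nm,a,b,z in [('bolt +y+x',(403,388),(177,347),65),('bolt +y-x',(501,358),(264,410),65),('bolt -y+x',(221,175),(448,128),65),('bolt -y-x',(312,152),(535,181),65),
  ('rail +y,-x corner',(536,370),(270,437),65),
  ('carr +y+x',(334,349),(185,278),77.5),('carr +y-x',(494,303),(332,380),77.5),('carr -y-x',(372,174),(503,236),77.5)]:
    p=S(*a,sh);q=S(*b,dh);print(nm,tri(p,q),onz(c1,*p,z).round(1)[:2],onz(c2,*q,z).round(1)[:2])
E
```

```text
pintop (array([572.8, 260.8, 141.7]), [np.float64(0.8), np.float64(0.8)]) [575.229441   264.27359332 145.        ] [571.40771274 261.28426522 145.        ]
hole (array([ 495. , -211.3,   74.8]), [np.float64(0.2), np.float64(0.2)]) [ 497.12866919 -207.50881624   77.5       ] [ 493.99304919 -209.29344912   77.5       ]
bolt +y+x (array([ 532.1, -101.9,   63.7]), [np.float64(0.6), np.float64(0.6)]) [533.1 -99.6] [ 531.8 -101.7]
bolt +y-x (array([471.8, -98.2,  64.7]), [np.float64(0.4), np.float64(0.4)]) [472.1 -97.3] [471.9 -98.4]
bolt -y+x (array([ 519.8, -337.7,   63.3]), [np.float64(0.7), np.float64(0.7)]) [ 521.1 -334.2] [ 519.4 -337. ]
bolt -y-x (array([ 459.1, -334.3,   63.8]), [np.float64(1.0), np.float64(1.0)]) [ 460.4 -330.9] [ 459.2 -334.6]
rail +y,-x corner (array([458.7, -85.1,  62.5]), [np.float64(2.4), np.float64(2.4)]) [461.3 -78.9] [458.9 -86.2]
carr +y+x (array([ 554.8, -136.6,   74.4]), [np.float64(0.3), np.float64(0.3)]) [ 556.8 -133.4] [ 553.1 -133.8]
carr +y-x (array([ 454.7, -132.6,   73.6]), [np.float64(0.4), np.float64(0.4)]) [ 457.7 -128.5] [ 453.  -129.1]
carr -y-x (array([ 446.7, -281. ,   72.1]), [np.float64(0.8), np.float64(0.8)]) [ 450.8 -275.1] [ 444.3 -275. ]
```

The rail's centre, taken from its four bolts, is about (496,-217), and the rail is yawed about 3°. The carriage hole is at about (495.5,-208.5), roughly 8 mm out of line, which fits the 6 to 11 mm given. I'll refine both with the wrist camera on the way to the pin.

```bash
cat >> h.py <<'E'
def R_for(yaw):  # jaw axis = -(rail y) with rail yaw (deg)
    a=np.radians(yaw); y=np.array([np.sin(-a)*-1,np.cos(a),0])*-1; x=np.array([0,0,-1.]); return np.stack([x,y,np.cross(x,y)],1)
def wray(c,u,v):
    K=c['camera_matrix'];dx,dy=u-K[0,2],v-K[1,2];r=np.hypot(dx,dy);th=r/K[0,0]
    d=np.array([np.sin(th)*dx/max(r,1e-9),np.sin(th)*dy/max(r,1e-9),np.cos(th)])
    T=c['T_tool_cam'];R=c['st']['eef_rot'];return R@T[:3,3]+c['st']['eef_pos'],R@T[:3,:3]@d
def wonz(c,u,v,z):
    o,d=wray(c,u,v);return o+d*(z-o[2])/d[2]
def wproj(c,P):
    T=c['T_tool_cam'];q=c['st']['eef_rot'].T@(np.array(P)-c['st']['eef_pos']);q=T[:3,:3].T@(q-T[:3,3])
    th=np.arctan2(np.hypot(q[0],q[1]),q[2]);K=c['camera_matrix'];r=K[0,0]*th;n=np.hypot(q[0],q[1]);return K[0,2]+r*q[0]/n,K[1,2]+r*q[1]/n
E
python3 - <<'E'
from h import *
from workcell import arm
R=R_for(3); print(R.round(3))
for n,p in [('wh',[496,-212,390]),('wp',[573,263,420])]:
    arm.move_ptp(p,R); st=arm.state(); c=arm.capture('wrist'); c['st']=st; pickle.dump(c,open(n+'.pkl','wb')); cv2.imwrite(f'pics/{n}.png',c['pixels'])
    print(n,st['time'],st['eef_pos'],st['joints'])
E
```

```text
[[ 0.    -0.052 -0.999]
 [ 0.    -0.999  0.052]
 [-1.    -0.     0.   ]]
wh 1.825 [ 495.74591933 -212.90667666  389.99603862] [ 28.97987526  16.44790726 -10.74030698 105.3137375    3.56270172
  58.55973207 -76.24837567]
wp 3.6333 [573.51668654 261.73056829 419.89941672] [  -8.0893891    25.83289791  -26.22258068   89.95414821   12.10309864
   67.05209826 -129.87942846]
```

View pics/wh.png

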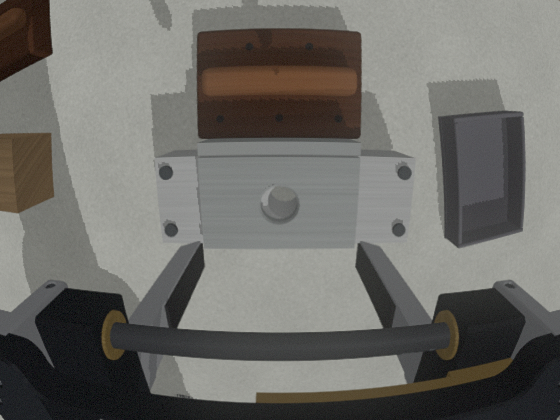

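View pics/wp.png

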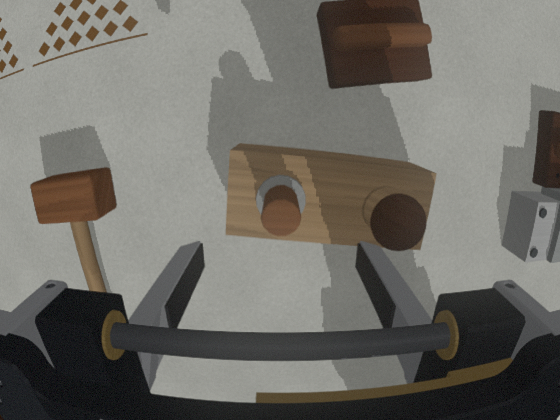

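The wrist view over the rail shows the carriage hole at about (280,203), with the register hole visible inside it, shifted right (towards -y). The bolts are at about (166,173), (171,230), (404,173) and (398,230). Over the rack, the pin's grip top is at about (281,217) and the dauber's ball is at (398,222). Next I'll enlarge and fit.

```bash
python3 - <<'E'
from h import *
c=pickle.load(open('wh.pkl','rb'));im=c['pixels'];g=cv2.cvtColor(im,cv2.COLOR_BGR2GRAY)
B=[]
for u,v in [(166,173),(171,230),(404,173),(398,230)]:
    w=np.clip(110-g[v-9:v+10,u-9:u+10].astype(float),0,None);yy,xx=np.mgrid[v-9:v+10,u-9:u+10]
    p=(w*xx).sum()/w.sum(),(w*yy).sum()/w.sum();q=wonz(c,*p,65);B.append(q);print(p,q.round(1))
B=np.array(B);print('centre',B.mean(0).round(2));d=B[0]+B[1]-B[2]-B[3];print('yaw',np.degrees(np.arctan2(-d[0],d[1])))
cv2.imwrite('pics/wh_z.png',cv2.resize(im[175:235,240:320],None,fx=9,fy=9,interpolation=cv2.INTER_CUBIC))
c=pickle.load(open('wp.pkl','rb'));im=c['pixels']
cv2.imwrite('pics/wp_z.png',cv2.resize(im[170:245,235:335],None,fx=8,fy=8,interpolation=cv2.INTER_CUBIC))
E
```

```text
(np.float64(165.49017121116043), np.float64(172.02457197209893)) [ 531.5 -102.5   65. ]
(np.float64(170.85441020191286), np.float64(229.23538788522848)) [471.3 -99.4  65. ]
(np.float64(403.8097412480974), np.float64(172.2718797564688)) [ 518.9 -339.9   65. ]
(np.float64(398.0473923393205), np.float64(229.02185674096515)) [ 458.7 -336.5   65. ]
centre [ 495.08 -219.56   65.  ]
yaw -3.0430799616016406
```

View pics/wh_z.png

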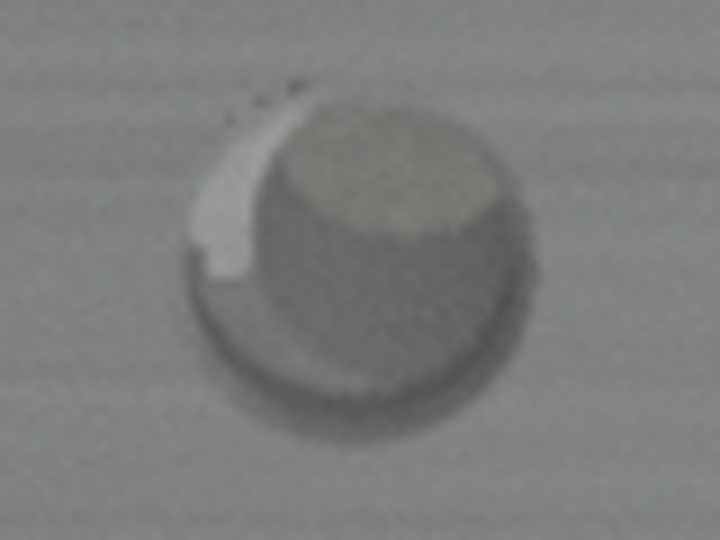

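View pics/wp_z.png

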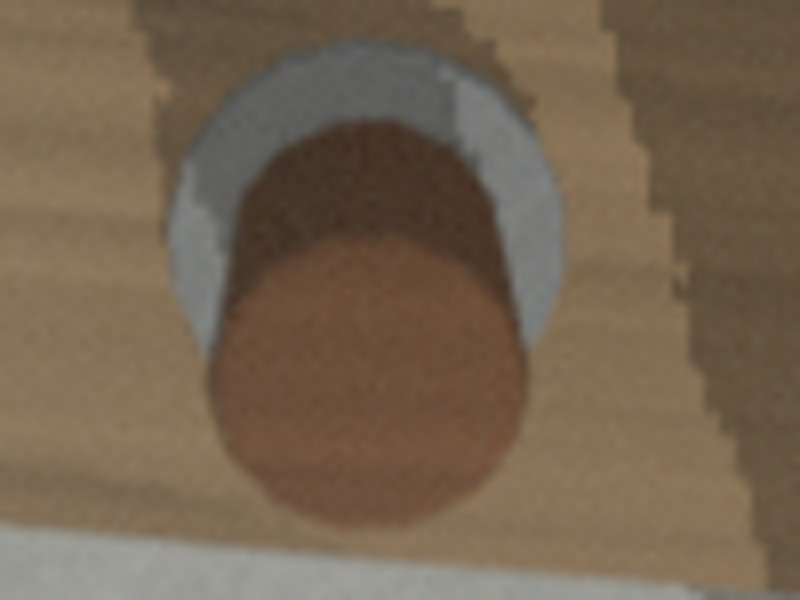

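The enlargement shows the carriage hole spanning columns 187-540 and rows 95-443. The rail hole's left edge is at about 250, which confirms that it lies to the right. The grip top spans 208-527 by 235-528.

```bash
python3 - <<'E'
from h import *
c=pickle.load(open('wh.pkl','rb'))
f=lambda x,y:wonz(c,x/9-.45+240,y/9-.45+175,z).round(1)
z=77.5;print('carr hole',f(363.5,269),'dia',np.linalg.norm(f(187,262)-f(540,262)),'LR mid',(f(187,262)+f(540,262))/2)
z=65;print('rail left edge (+y)',f(250,260),'bottom',f(380,397))
c=pickle.load(open('wp.pkl','rb'))
f=lambda x,y:wonz(c,x/8-.45+235,y/8-.45+170,z).round(1)
z=145;print('pin top',f(367.5,382),'dia',np.linalg.norm(f(208,382)-f(527,382)))
z=88;print('collar',f(368,237),'dia',np.linalg.norm(f(170,237)-f(567,237)))
E
```

```text
carr hole [ 495.4 -214.4   77.5] dia 36.749149650025934 LR mid [ 496.15 -214.45   77.5 ]
rail left edge (+y) [ 493.5 -202.    65. ] bottom [ 477.1 -215.3   65. ]
pin top [572.8 259.7 145. ] dia 33.04905444940899
collar [573.1 259.5  88. ] dia 49.47373040311397
```

The wrist view puts the rail centre at about (495,-219.7) and the carriage hole at about (495.5,-214.4). The measured diameters, 33.0 and 49.5 mm, match the sizes given. The fixed cameras put both 1.5 to 3 mm further +y, which is within calibration. The wrist offset of 5 to 6 mm is at or just under the low end of the range. I'll grasp the pin now, then compare the held tip with the hole in the same images to cancel the bias.

```bash
python3 - <<'E'
from h import *
from workcell import arm
R=R_for(3)
print(arm.state()['eef_pos'])
arm.move_ptp([573,260.5,345],R)
hit=arm.move_straight([573,260.5,298],max_speed=100,force_limit=15); s=arm.state(); print(hit,s['eef_pos'])
arm.grip(20); s=arm.state(); print('w',s['width'],s['wrist_force'],s['time'])
f0=s['wrist_force']
arm.move_straight([573,260.5,410],max_speed=150); s=arm.state(); print(s['width'],s['wrist_force'],s['eef_pos'],s['time'])
arm.move_ptp([495.3,-217,385],R)
s=arm.state(); print(s['width'],s['wrist_force'],s['eef_pos'],s['joints'],s['time'])
for n in ['scene','side','wrist']:
    st=arm.state(); c=arm.capture(n); cv2.imwrite(f'pics/{n}1.png',c['pixels']); c['st']=st
    pickle.dump(c,open(f'{n}1.pkl','wb'))
E
```

```text
[573.51373594 261.73353042 419.9310267 ]
False [573.1821161  260.6905276  298.62978395]
w 33.86435491494164 [ 0.46272728  0.24866462 -0.1091447 ] 5.65
33.8045136407049 [-0.28237315 -0.05558338 -4.12126685] [572.83651477 260.29079635 408.91212504] 6.55
33.50791323855885 [-0.80526641 -0.57949536 -4.24398483] [ 495.86410636 -216.00654592  385.05420948] [ 37.27284416  17.66742667 -20.40344838 105.15490485   7.11162076
  58.40900352 -78.88866945] 8.3167
```

View pics/wrist1.png

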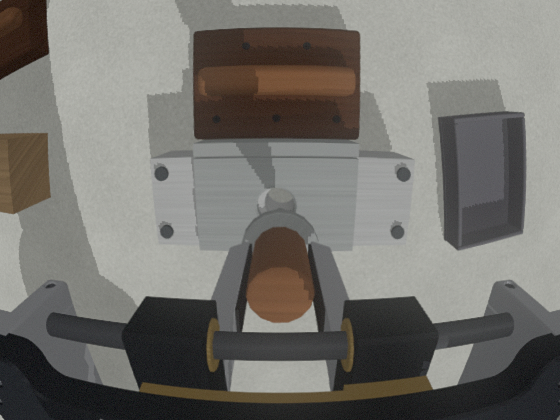

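View pics/scene1.png

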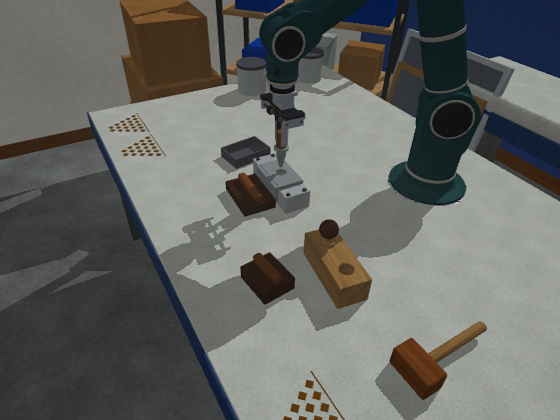

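View pics/side1.png

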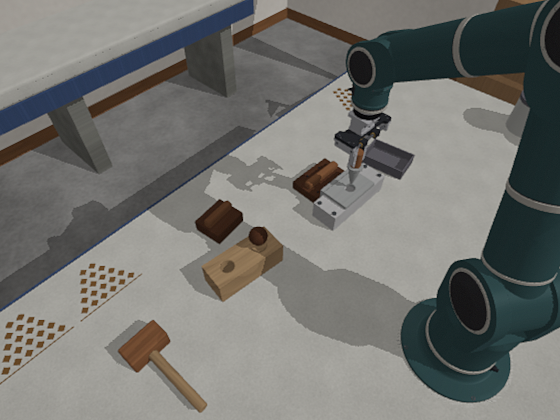

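The pin is held (width 33.5 mm, about 4 N of weight) with its tip about 20 mm above the carriage. Next I'll enlarge the tip and hole in the fixed views and re-measure the bolts from the wrist.

```bash
python3 - <<'E'
from h import *
c=pickle.load(open('wrist1.pkl','rb'));im=c['pixels'];g=cv2.cvtColor(im,cv2.COLOR_BGR2GRAY)
B=[]
for u,v in [(161,173),(167,232),(404,173),(398,232)]:
    w=(g[v-9:v+10,u-9:u+10]<85).astype(float);yy,xx=np.mgrid[v-9:v+10,u-9:u+10]
    p=(w*xx).sum()/w.sum(),(w*yy).sum()/w.sum();q=wonz(c,*p,65);B.append(q);print(np.round(p,1),w.sum(),q.round(1))
B=np.array(B);print('centre',B.mean(0).round(2))
for n,(u,v) in {'scene':(281,165),'side':(352,183)}.items():
    c=pickle.load(open(n+'1.pkl','rb'));im=c['pixels'];cv2.imwrite(f'pics/{n}1z.png',cv2.resize(im[v-30:v+30,u-40:u+40],None,fx=9,fy=9,interpolation=cv2.INTER_CUBIC))
    a=c['st']['eef_pos']-[0,0,288.6];K=c['camera_matrix'];q=c['attitude'].T@(a-c['xyz']);p=K@q/q[2];print(n,'expected tip px',p[:2],'in zoom',(p[:2]-[u-40,v-30]+.45)*9,a)
E
```

```text
[161.1 173.1] 141.0 [ 531.4 -102.5   65. ]
[166.5 231. ] 124.0 [471.1 -99.2  65. ]
[402.7 173.8] 100.0 [ 518.8 -339.8   65. ]
[395.9 230.5] 51.0 [ 459.6 -335.4   65. ]
centre [ 495.22 -219.21   65.  ]
scene expected tip px [279.9739329  165.52369248] in zoom [354.81539607 278.76323235] [ 495.86410636 -216.00654592   96.45420948]
side expected tip px [350.81775058 181.89383159] in zoom [353.40975524 264.09448432] [ 495.84336166 -216.00344954   96.42943586]
```

View pics/scene1z.png

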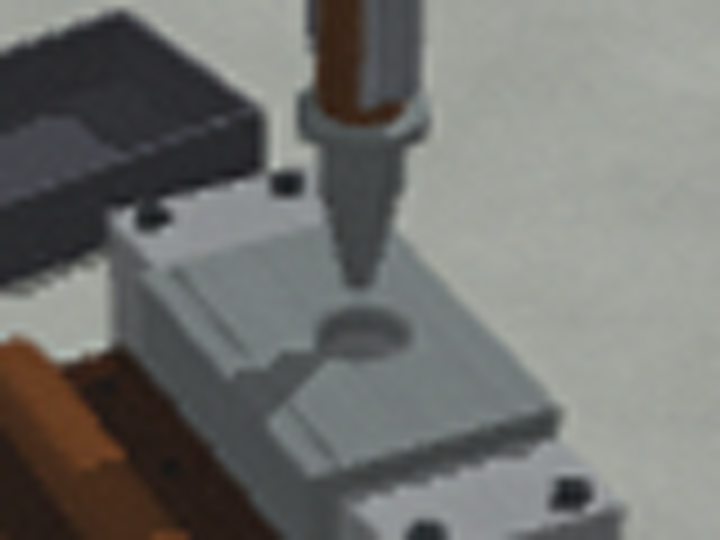

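View pics/side1z.png

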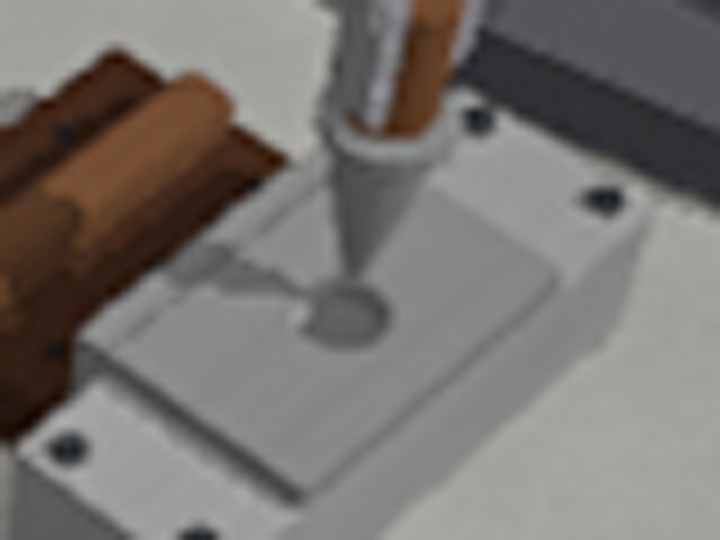

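In the zooms, the tip's end is at scene (360,285) against an expected (355,279), and at side (352,278) against an expected (353,264). The fixed cameras are therefore biased by about 1 px, so I'll correct the hole and bolt casts by that amount.

```bash
python3 - <<'E'
from h import *
c1=pickle.load(open('scene1.pkl','rb'));c2=pickle.load(open('side1.pkl','rb'))
def z1(x,y):return x/9-.45+241,y/9-.45+135
def z2(x,y):return x/9-.45+312,y/9-.45+153
d1=np.array([5,4])/9;d2=np.array([-1,12])/9
print('hole',onz(c1,*(np.array((280.8,171.5))-d1),77.5),onz(c2,*(np.array((349.2,187.3))-d2),77.5))
print('hole new',onz(c1,*(np.array(z1(364,331))-d1),77.5),onz(c2,*(np.array(z2(343,313))-d2),77.5))
S=lambda x,y,o:np.array((x/6-.4+o[0],y/6-.4+o[1]))
A=[(403,388),(501,358),(221,175),(312,152)];B=[(177,347),(264,410),(448,128),(535,181)]
print('rail',np.mean([onz(c1,*(S(*a,(221,130))-d1),65) for a in A],0),np.mean([onz(c2,*(S(*b,(290,145))-d2),65) for b in B],0))
E
```

```text
hole [ 497.45239908 -210.74881433   77.5       ] [ 497.16641806 -214.36313352   77.5       ]
hole new [ 496.34570988 -211.33974974   77.5       ] [ 495.98725535 -215.27516533   77.5       ]
rail [ 497.02562157 -218.77059391   65.        ] [ 498.78659786 -223.06846817   65.        ]
```

The corrected casts agree on a rail centre near (496,-220) and a carriage hole near (496,-213.5), about 6.5 mm out of line. I'll lower the tip into the overlap under a force guard.

```bash
python3 - <<'E'
from h import *
from workcell import arm
def rep(h):
    s=arm.state(); print(h,s['eef_pos'].round(2),s['wrist_force'].round(1),round(s['width'],2),round(s['time'],2))
rep(arm.move_straight([495.8,-217,345],max_speed=60,force_limit=12))
rep(arm.move_straight([495.8,-217.5,332],max_speed=40,force_limit=12))
for n in ['scene','side']:
    c=arm.capture(n);u,v=(281,165) if n=='scene' else (352,183);cv2.imwrite(f'pics/{n}2z.png',cv2.resize(c['pixels'][v-30:v+30,u-40:u+40],None,fx=9,fy=9,interpolation=cv2.INTER_CUBIC))
E
```

```text
False [ 495.93 -217.03  345.21] [-0.1 -1.  -3.7] 33.55 9.28
False [ 495.79 -217.08  331.65] [ 0.3  6.  -5.1] 33.54 9.76
```

View pics/side2z.png

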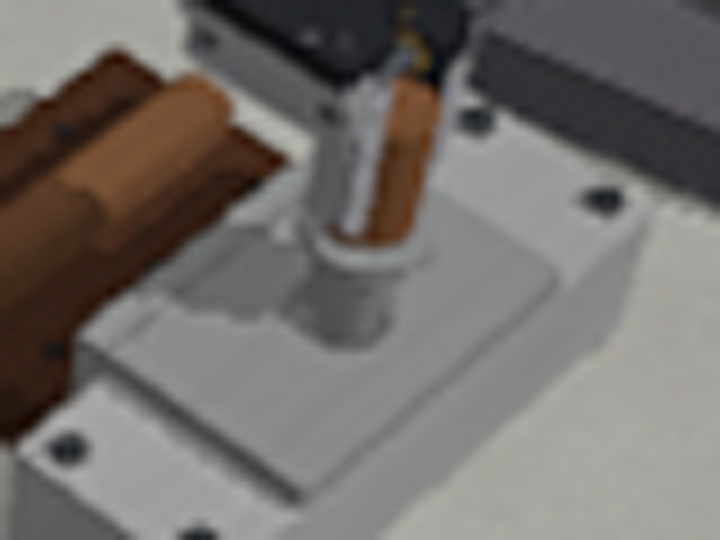

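The tip is about 22 mm into the rail. The pin now feels +6 N in y from the hole's -y rim, which puts the carriage hole at y = -213.2, as measured. I'll go on down while moving towards the rail's axis.

```bash
python3 - <<'E'
from h import *
from workcell import arm
def rep(h):
    s=arm.state(); print(h,s['eef_pos'].round(2),s['wrist_force'].round(1),s['wrist_torque'].round(2),round(s['width'],2),round(s['time'],2)); return h
for y,z in [(-218.7,326),(-219.6,320),(-219.8,314)]:
    if rep(arm.move_straight([495.8,y,z],max_speed=40,force_limit=25)): break
E
```

```text
False [ 495.88 -218.46  325.94] [ 1.1  4.6 -5.2] [ 1.48 -0.29  0.01] 33.24 10.16
False [ 495.85 -219.45  319.95] [ 1.6  5.3 -5.1] [ 1.4  -0.32  0.05] 33.48 10.46
False [ 495.8  -219.66  313.88] [ 2.3  5.1 -6.5] [ 1.48 -0.35  0.03] 33.24 10.76
```

```bash
python3 - <<'E'
from h import *
from workcell import arm
def rep(h):
    s=arm.state(); print(h,s['eef_pos'].round(2),s['wrist_force'].round(1),s['wrist_torque'].round(2),round(s['width'],2),round(s['time'],2)); return h
for z in [309,304,300,297.5]:
    if rep(arm.move_straight([495.8,-219.9,z],max_speed=30,force_limit=20)): break
E
```

```text
False [ 495.79 -219.76  308.91] [ 0.4  4.9 -6.9] [ 1.48 -0.35  0.01] 33.69 11.07
False [ 495.79 -219.8   303.97] [ 1.1  5.4 -6.6] [ 1.44 -0.35  0.01] 33.52 11.39
False [ 495.8  -219.84  300.03] [ 1.1  5.  -6.3] [ 1.49 -0.39 -0.05] 33.53 11.68
False [ 495.84 -219.82  297.6 ] [ 1.4  4.7 -6.2] [ 1.49 -0.44  0.05] 33.79 11.93
```

It slid in freely. Now down to the collar's seat, with the force guard still on.

```bash
python3 - <<'E'
from h import *
from workcell import arm
def rep(h):
    s=arm.state(); print(h,s['eef_pos'].round(2),s['wrist_force'].round(1),s['wrist_torque'].round(2),round(s['width'],2),round(s['time'],2)); return h
rep(arm.move_straight([495.8,-219.9,293.5],max_speed=15,force_limit=15))
for n in ['scene','side']:
    c=arm.capture(n);u,v=(281,165) if n=='scene' else (352,183);cv2.imwrite(f'pics/{n}3z.png',cv2.resize(c['pixels'][v-30:v+30,u-40:u+40],None,fx=9,fy=9,interpolation=cv2.INTER_CUBIC))
E
```

```text
True [ 496.03 -219.67  295.24] [-1.9  0.6  6.7] [ 0.21  0.2  -0.02] 33.99 12.19
```

View pics/side3z.png

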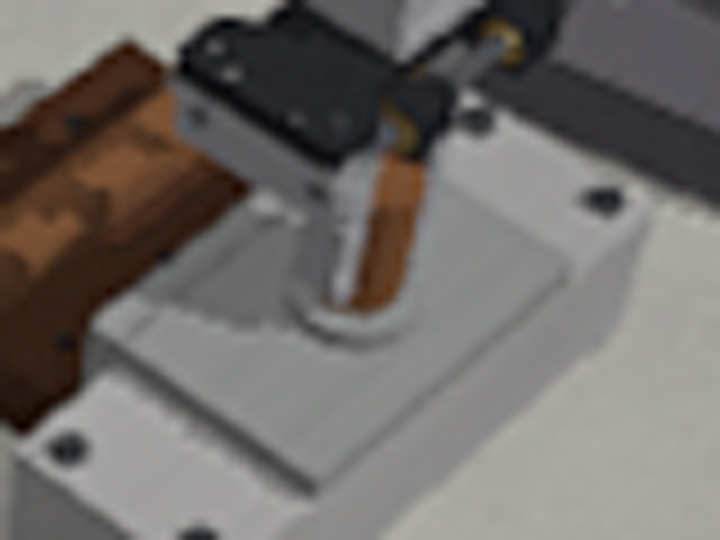

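View pics/scene3z.png

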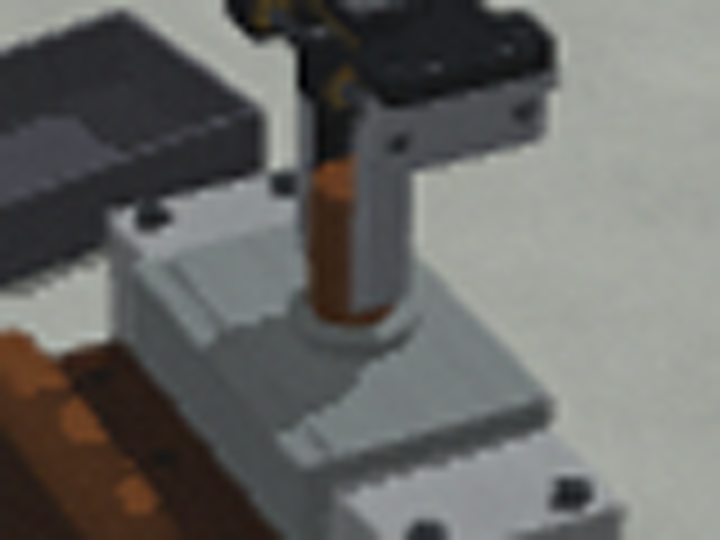

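Contact came at TCP z of about 295.5, against 296.1 predicted for a seated collar, and both views show the collar on the plate. I'll release, retreat straight up and check.

```bash
python3 - <<'E'
from h import *
from workcell import arm
arm.grip(94); p=arm.state()['eef_pos']
arm.move_straight([p[0],p[1],390],max_speed=150); s=arm.state(); print(s['eef_pos'],s['wrist_force'].round(2),s['width'],s['time'])
for n in ['scene','side','wrist']:
    st=arm.state();c=arm.capture(n);c['st']=st;pickle.dump(c,open(f'{n}4.pkl','wb'))
    u,v={'scene':(281,165),'side':(352,183),'wrist':(280,195)}[n];k=30
    r=(slice(v-30,v+30),slice(u-40,u+40)) if n!='wrist' else (slice(v-60,v+60),slice(u-80,u+80))
    z=9 if n!='wrist' else 5
    cv2.imwrite(f'pics/{n}4z.png',cv2.resize(c['pixels'][r],None,fx=z,fy=z,interpolation=cv2.INTER_CUBIC))
E
```

```text
[ 495.48691071 -218.82589437  389.19496939] [ 0.4   0.48 -0.53] 94.16888736611772 14.1167
```

View pics/side4z.png

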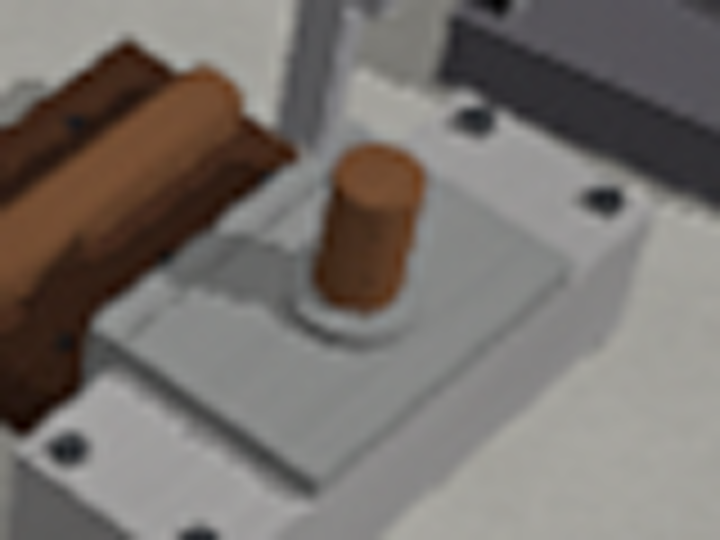

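View pics/wrist4z.png

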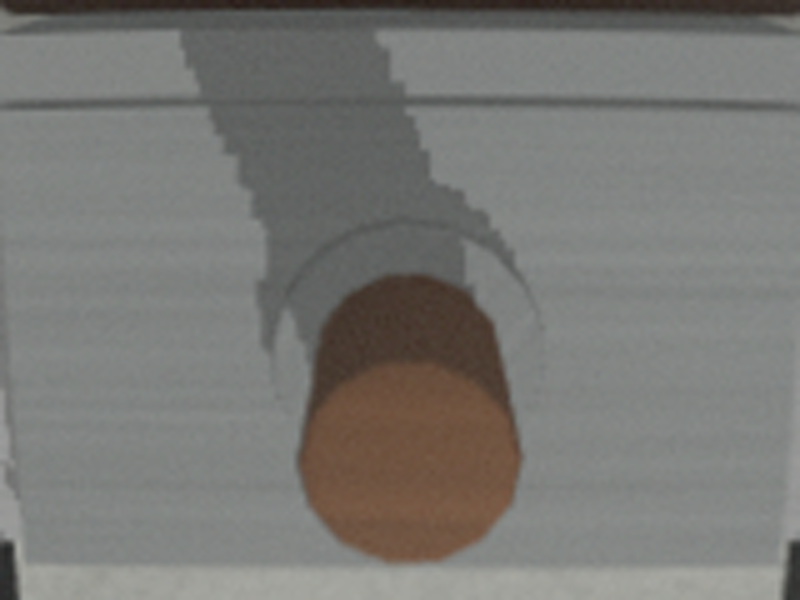

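View pics/scene4z.png

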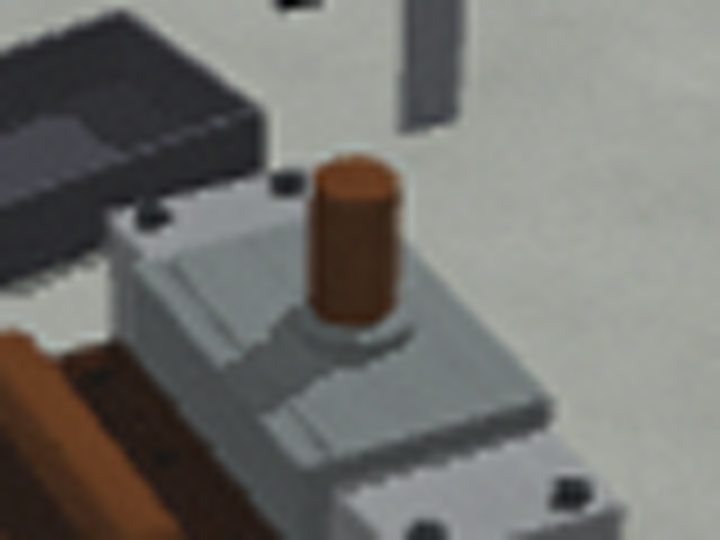

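All three views show the pin upright and free, with its collar flat on the plate. In the wrist zoom the grip top is at (410,460) and the collar at (407,355). Numeric check:

```bash
python3 - <<'E'
from h import *
c=pickle.load(open('wrist4.pkl','rb'))
f=lambda x,y,z:wonz(c,x/5-.4+200,y/5-.4+135,z)
t=f(410,460,142.5);k=f(408,355,85.5);print('top',t.round(1),'dia',np.linalg.norm(f(300,460,142.5)-f(521,460,142.5)).round(1));print('collar',k.round(1),'dia',np.linalg.norm(f(274,355,85.5)-f(543,355,85.5)).round(1));print('tilt deg',np.degrees(np.arctan(np.linalg.norm((t-k)[:2])/57)).round(1))
g=cv2.cvtColor(c['pixels'],cv2.COLOR_BGR2GRAY);B=[]
u0=[wproj(c,p) for p in [(531.5,-102.5,65),(471.3,-99.4,65),(518.9,-339.9,65),(458.7,-336.5,65)]]
for u,v in np.round(u0).astype(int):
    w=(g[v-9:v+10,u-9:u+10]<85).astype(float);yy,xx=np.mgrid[v-9:v+10,u-9:u+10];B.append(wonz(c,(w*xx).sum()/w.sum(),(w*yy).sum()/w.sum(),65))
print('rail',np.mean(B,0).round(1))
for n in ('scene','side'):
    a,b=[pickle.load(open(f'{n}{i}.pkl','rb'))for i in(0,4)]
    P=cloud(b); m=(P[...,2]>110)&(P[...,2]<160)&(abs(P[...,1]+219)<30)&(abs(P[...,0]-496)<35)&(b['pixels'][...,2]>1.4*b['pixels'][...,0]);q=P[m];print(n,'highest z of pin',np.percentile(q[:,2],[90,97,100]).round(1))
    print(n,'ball z/pos',[cloud(i)[228 if n=='scene' else 236,329 if n=='scene' else 258].round(1) for i in(a,b)])
E
```

```text
top [ 496.2 -221.   142.5] dia 32.8
collar [ 495.8 -220.7   85.5] dia 49.0
tilt deg 0.4
rail [ 495.  -219.6   65. ]
scene highest z of pin [141.6 142.6 142.9]
scene ball z/pos [array([568.4, 169.7, 145.1]), array([567.8, 169.1, 144.3])]
side highest z of pin [142.2 143.6 144.9]
side ball z/pos [array([542.9, 163.6, 145.6]), array([542.4, 164. , 146.5])]
```

Everything checks out: the grip top is at 142.5 mm as predicted, tilt is 0.4°, and the pin is within about 1.4 mm of the rail's centre. I'm handing it in.

```bash
python3 - <<'E'
from workcell import arm
arm.job_done(); print(arm.state()['time'])
E
```

```text
the job is handed in; nothing more can be done
the job is handed in; nothing more can be done
```

I took the register pin from the rack and lowered it into the overlap of the two holes. I then drove it down along the rail hole's axis, so its taper pulled the carriage about 6.5 mm into line. The collar seated with a contact of about 15 N. I let go, raised the gripper straight up and handed the job in at about 14 s of the 38 s. The hand-in gives no verdict.

**Last checks:**
- **Seating:** the grip's top is at about 142.5 mm, which is the height for a flush collar.
- **Upright:** the pin leans about 0.4°.
- **In line:** the pin's axis is about 1.4 mm from the rail's centre as measured by the bolts. I did not measure the carriage hole itself after seating, since the collar covers it. With the 33 mm shank in both 35 mm holes, it can be at most about 2 mm out of line.
- **Other things on the table:** the dauber's ball moved less than 1 mm between the first and last pictures. The arm passed above the other things without touching them, and the pictures show no change. I did not measure the spare block, tray or mallet.

**Disagreements between cameras:**
- **Rail centre:** the fixed and wrist cameras differed by about 1.5 to 3 mm in y. I compared the held pin's tip with the hole in the same pictures to correct for this.
- **Carriage offset:** the first wrist view gave 5 to 6 mm, slightly under the stated 6 to 11 mm. The contact felt on the way down put it at about 6.5 mm.

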